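# Change the cutter on the keyed setting stand

### The arm

A 7-joint arm with a two-finger parallel gripper is mounted at the origin on the work surface. World frame = base frame: x ahead of the robot, y to its left, z up, the work surface at z = 0. Lengths are in m, angles in rad, forces in N, time in s.
With the tool pointing down it reaches from about 0.4 to 0.85 m from the base axis. Payload 10.4 kg.
Tool frame: the origin (TCP) lies midway between the tips of the shut fingers; the grasp point (between the pads) lies 19 mm behind it; z points along the fingers, x is the direction in which the jaws open and shut, and the axes are right-handed (so a half turn about z gives the same grasp; the last joint's range is limited). The gripper opens to 85 mm and grips with 20 to 120 N. Pads are 22 mm wide; open, the fingers measure 114 mm over their backs; the gripper's body (76 mm by 85 mm) begins 54 mm behind the grasp point. The pads swing forward as they close: fully open they stand 13 mm farther back than shut.
Start: joints at [-1.251, 0.332, -0.065, 1.46, 0.022, 1.35, -0.088], TCP at [0.21, 0.589, 0.231] pointing down, gripper open.
Joint ranges: [-2.6, 2.6], [-0.5, 2.12], [-1.47, 1.34], [0.16, 2.42], [-1.27, 4.41], [0.06, 2.06], [-2.6, 2.6]. Speed limits (rad/s): [2.22, 2.22, 2.79, 2.79, 3.14, 3.14, 3.14].

### API

Orientations are given as a unit quaternion [x, y, z, w].
In Python, from workcell import manip, cams gives the robot as it stands.
- The arm moves only by the tool move_arm, never from a script. Its argument "moves" is a list of rows, each a list of 7 numbers: the turn, a rotation vector about the tool's x, y, z in degrees, then the shift along the tool's x, y, z in m, then the finger opening in m, from 0 to 0.0854. A call has 1 to 10 rows; each row is the pose to reach, as a shift and turn from the pose commanded when the call began, along the tool's axes at that moment; what a row does not reach only later rows make up. A row lasts 1/10 s, in which the tool goes at most 50 mm and 8.59 degrees, less where a joint would pass 70% of its speed; a pose out of reach is approached as far as the arm can. A call with a gripper value outside its range is refused whole. The fingers move at their own pace and stop on an object; "grip_force" is the grip in N (left out, the last holds). Time passes only in rows, so rows that repeat a pose let the fingers close. It gives the time, the measured TCP pose, the force and the opening at its end, in the units of the state.
- manip.get_obs(): the state, without advancing time (a new reading comes with each control period).
- cams.camera(name): name is "side" or "top" or "wrist"; returns the picture (384x512x3 uint8, red, green, blue); there is no depth.
- cams.camera_params(name): a dict with "fx", "fy", "cx", "cy" (pixels), "xyz" and "rotation" of the camera in the world. Camera axes: x right, y up, looking along -z (the intrinsics and any distortion apply to the point x, -y, -z); pixel columns grow to the right and rows downward; lengths in m; the calibration is good to about 2 mm. A picture is of the moment at which its call begins: read the wrist's pose just before it. camera_params takes no time and is no camera call; for the wrist camera it gives the pose at the moment of the call.
- manip.hand_in(): hands the job in, once; it reports no verdict.
The state is a dict: "clock": time; "joint_pos": joint angles; "joint_velocities": joint speeds; "tau": joint torques, N m; "position": TCP position; "ee_rot": TCP orientation; "ft_force": force on the tool from outside, world axes, zero at the start; "torque": the same for the moment, N m; "grip_width": opening from 0.0 (shut) to 1.0 (fully open).
Only numpy, scipy, OpenCV 4.12 (cv2) and the standard library are available. Lean on these libraries where they do the work, as an engineer would, in place of code of your own. Each camera call takes 0.05 s, during which the arm holds its last target. There are 200 camera calls.

### The job

Swap the two cutters: the rebate head goes on the keyed arbor of the setting stand, in place of the grooving cutter, and the grooving cutter ends on the post that the rebate head came from (the other post is empty, for parking). The loose cap on the arbor has to come off first, the small tray is there for it, and must be back over the arbor on top of the rebate head at the end; everything fully down and let go. Do not tip over a cutter, the oil bottle or the jar.

Things in the scene. Friction and masses are not known exactly. Their poses are not given: they have to be found in the camera images.
- groover: Grooving cutter, about 0.36 kg, sizes in mm: thin steel disc with 8 dark teeth, 100 across, 9 to 19 above the underside. Hub 52 across, 56 tall, through bore 24 dia with a keyway down one side (14 wide, to 22 from the axis), seen from above. Origin: centre of hub's underside; z up, x from axis to keyway. Pinch the hub's flats (+y, -y) above the disc. Starts on the arbor under the cap.
- rebate_head: Rebate head, about 0.45 kg, sizes in mm: thick drum 70 across (76 over 2 dark knives), 0 to 24 above the underside. Hub 52 across, 56 tall, through bore 24 dia with a keyway down one side (14 wide, to 22 from the axis), seen from above. Origin: centre of hub's underside; z up, x from axis to keyway. Pinch the hub's flats (+y, -y) above the drum. Starts on the round post, any yaw.
- cap: Plain steel cap, 0.09 kg: an upside-down cup 36 mm in diameter, 40 mm tall, with a 28 mm hole 24 mm deep in its underside. Loose, no thread. Origin: centre of its underside, z up. Starts over the arbor's tip, resting on the grooving cutter's hub, 80 mm above the stand's origin; it goes back to that height.
- stand: Setting stand, fixed; mm above table: green base 100 dia to 18, shoulder to 24 (cutter's seat), steel arbor 20 dia, tapered from 76 to tip at 92. Dark key on its +x side, 8 wide, to 18 from the axis, top at 60 (narrow lead to 64). Green block on the rim (to 73 from the axis) points like the key. Cutter seats only with keyway over key, +-9 deg. Origin: axis at table height; x to the key, z up.
- round_post: Storage post, fixed: round dark wooden base 92 mm across, 16 mm high, with an upright pale dowel of 14 mm diameter, tapered tip 76 mm above the table, no key. Origin: dowel's axis at table height, z up. A cutter on it rests on the base, underside 16 mm above the origin. Carries the rebate head at the start; the grooving cutter ends here.
- square_post: Parking post, fixed, empty: square dark wooden base 88 mm wide, 16 mm high, with the same dowel as the round post. Origin: dowel's axis at table height, z up. A cutter on it rests on the base, underside 16 mm above the origin.
- tray: Shallow wooden tray, fixed, empty: 90 mm square, walls 5 mm thick and 14 mm high, inner floor 5 mm above the table. Origin: centre of its underside. A place for the cap meanwhile.
- oil: Bystander: grey oil bottle with black top, 48 mm in diameter, 125 mm tall, standing. Origin: centre of its underside.
- jar: Bystander: closed glass jar, 60 mm in diameter, 75 mm tall, standing. Origin: centre of its underside.
Things that resemble listed ones, but are neither listed nor needed, are in the scene too. What is shaped like the round_post but pink is not meant. Leave any blue look-alike of the tray alone.

How it is judged:
By the outcome, as a careful person would: the job done as asked, in the order asked, and still so for the second after the job is handed in, with the robot touching nothing.
It also fails if it takes over 136 s, if anything falls off the work surface, if the arm or the gripper's body presses on something with over 40 N, if the wrist force passes 120 N, or if a joint passes its speed limit or range.

## Working session

There is one attempt and no reset: what is moved stays moved. The work goes in short steps, Python scripts to look and compute and a tool call to move; the robot and the scene stay as the last step left them, time stands still between calls to the robot, and variables do not carry over. Pictures are saved under pics/ and viewed, about 12 in all and at most 16, crops included, and the job is handed in when it is done.

Besides the shell and the picture viewer there is one more tool, called after "Call:" by a JSON object that holds its "name" and its "arguments", one argument or row to a line. move_arm: Moves the arm, as the interface text tells. Its arguments: {"type":"object","properties":{"moves":{"type":"array","items":{"type":"array","items":{"type":"number"}}},"grip_force":{"type":"number"}},"required":["moves"]}

```bash
mkdir -p pics; ls
python3 - <<'E'
from workcell import manip, cams
import cv2,numpy as np
o=manip.get_obs();print(o)
for n in ["top","side"]:
    im=cams.camera(n);p=cams.camera_params(n);print(n,p)
    cv2.imwrite(f"pics/{n}0.png",im[:,:,::-1])
E
```

```text
pics
{'clock': 0.0, 'joint_pos': array([-1.25057141,  0.33287245, -0.06470638,  1.46096242,  0.02161313,
        1.34987604, -0.08851658]), 'joint_velocities': array([ 8.04459186e-04,  1.33172827e-03, -3.15949277e-05, -4.00480569e-04,
       -5.81662279e-04,  9.88981963e-04, -1.91063468e-03]), 'tau': array([-7.08712832e-04, -6.25444293e+01,  4.85680648e-02, -3.91614532e+01,
        1.61344442e-02,  9.71854432e-03,  4.43860841e-07]), 'position': array([0.20997191, 0.58827342, 0.23050551]), 'ee_rot': array([ 8.17354057e-01,  5.76135262e-01, -5.58299945e-04,  4.40414615e-04]), 'ft_force': array([ 0.62091195, -0.93433819,  0.74082731]), 'torque': array([0.00779736, 0.01711388, 0.02261602]), 'grip_width': 1.0014113577559682}
top {'fx': 440.984851737759, 'fy': 440.984851737759, 'cx': 258.0268703352755, 'cy': 196.61758243953975, 'xyz': array([ 0.35961089, -0.01326825,  1.06572315]), 'rotation': array([ 0.04482115, -0.0598242 , -0.70328592,  0.70696609])}
side {'fx': 383.4286530737805, 'fy': 383.4286530737805, 'cx': 251.5032314942768, 'cy': 192.90023633135402, 'xyz': array([ 0.43083087, -0.78871249,  0.76612708]), 'rotation': array([ 0.40187812, -0.02641409, -0.0357059 ,  0.91461542])}
```

View pics/top0.png

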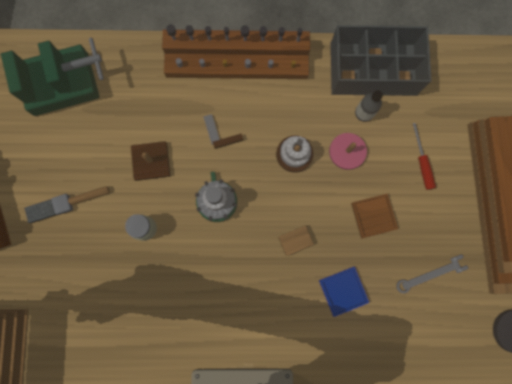

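View pics/side0.png

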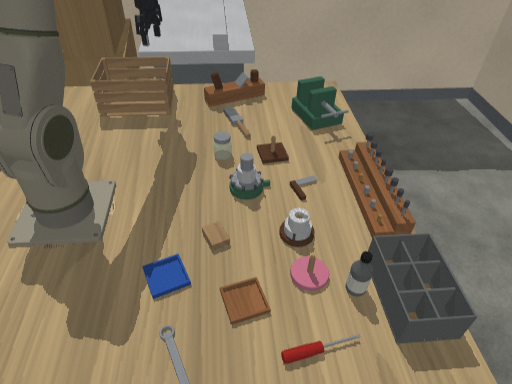

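Both views agree. In the top view the stand with groover and cap is at (216,200), and the rebate head on a dark round base is at (295,152). The pink look-alike post at (348,151) is not meant. The square post is at (151,160), the brown tray at (375,216) and its blue look-alike at (344,291), which I leave alone. The jar is at (139,227) and the oil bottle at (368,105). I'll confirm these in one crop.

```bash
cat > h.py <<'E'
from workcell import manip, cams
import cv2,numpy as np
from scipy.spatial.transform import Rotation as R
def ray(p,u,v):
    d=np.array([(u-p['cx'])/p['fx'],-(v-p['cy'])/p['fy'],-1.])
    return np.array(p['xyz']),R.from_quat(p['rotation']).apply(d)
def plane(p,u,v,z):
    c,d=ray(p,u,v); return c+d*(z-c[2])/d[2]
def proj(p,X):
    q=R.from_quat(p['rotation']).inv().apply(np.array(X)-p['xyz'])
    return p['cx']+p['fx']*q[0]/-q[2],p['cy']-p['fy']*q[1]/-q[2]
def tri(obs):
    A=np.zeros((3,3));b=np.zeros(3)
    for p,u,v in obs:
        c,d=ray(p,u,v);d=d/np.linalg.norm(d);M=np.eye(3)-np.outer(d,d);A+=M;b+=M@c
    return np.linalg.solve(A,b)
def rel(target_xyz,yaw):
    """move in tool axes from the measured pose; yaw = world direction of tool x (deg), tool pointing down"""
    o=manip.get_obs();r=R.from_quat(o['ee_rot'])
    best=None
    for k in (0,180):
        a=np.radians(yaw+k);x=np.array([np.cos(a),np.sin(a),0]);z=np.array([0,0,-1.])
        T=R.from_matrix(np.c_[x,np.cross(z,x),z])
        rv=np.degrees((r.inv()*T).as_rotvec())
        if best is None or np.linalg.norm(rv)<np.linalg.norm(best): best=rv
    return np.round(best,2),np.round(r.inv().apply(np.array(target_xyz)-o['position']),4)
E
python3 - <<'E'
from h import *
im=cv2.imread('pics/top0.png');c=im[85:315,120:410]
cv2.imwrite('pics/top0c.png',cv2.resize(c,None,fx=2.6,fy=2.6,interpolation=cv2.INTER_CUBIC))
t=cams.camera_params('top')
for n,u,v,z in [('stand',216,200,.1),('rp',295,155,.016),('sq',151,160,.016),('tray',375,216,.014),('jar',139,222,.075),('oil',375,97,.125),('blk',214,177,.02)]: print(n,plane(t,u,v,z).round(3))
E
```

```text
stand [0.496 0.059 0.1  ]
rp [ 0.62  -0.125  0.016]
sq [0.604 0.225 0.016]
tray [ 0.471 -0.318  0.014]
jar [0.448 0.232 0.075]
oil [ 0.728 -0.295  0.125]
blk [0.563 0.071 0.02 ]
```

View pics/top0c.png

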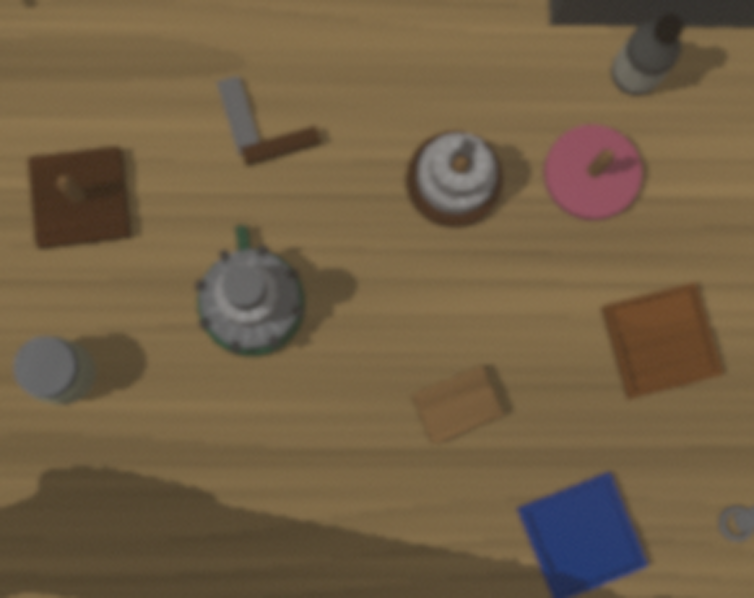

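The crop confirms it: the pink post is the distractor, the brown-walled tray is ours, and the keyed stand's block points roughly along +x. Next I move over the stand for a close look.

Run:
```python
from h import *
print(rel([.48,.06,.30],95)); w=cams.camera_params('wrist');o=manip.get_obs();r=R.from_quat(o['ee_rot'])
print(w, r.inv().apply(w['xyz']-o['position']), (r.inv()*R.from_quat(w['rotation'])).as_matrix().round(3))
```

```text
(array([-1.000e-02,  8.000e-02, -2.464e+01]), array([-0.4069,  0.4319, -0.0688]))
{'fx': 301.10870798228336, 'fy': 301.10870798228336, 'cx': 254.82632203582182, 'cy': 195.23157131151046, 'xyz': array([0.13147473, 0.6163014 , 0.37356637]), 'rotation': array([-0.13430528, -0.09316482,  0.56919632,  0.80579027])} [-0.00021402 -0.08335274 -0.14300298] [[ 1.    -0.002  0.001]
 [-0.002 -0.947 -0.322]
 [ 0.001  0.322 -0.947]]
```

Call:
{"name": "move_arm", "arguments": {
  "moves": [
    [0,0,-24.6,-0.407,0.432,-0.069,0.085],
    [0,0,-24.6,-0.407,0.432,-0.069,0.085],
    [0,0,-24.6,-0.407,0.432,-0.069,0.085],
    [0,0,-24.6,-0.407,0.432,-0.069,0.085],
    [0,0,-24.6,-0.407,0.432,-0.069,0.085],
    [0,0,-24.6,-0.407,0.432,-0.069,0.085],
    [0,0,-24.6,-0.407,0.432,-0.069,0.085],
    [0,0,-24.6,-0.407,0.432,-0.069,0.085],
    [0,0,-24.6,-0.407,0.432,-0.069,0.085],
    [0,0,-24.6,-0.407,0.432,-0.069,0.085]
  ]
}}

```text
clock: 1.1
position: [0.4364, 0.1443, 0.2892]
ee_rot: [0.676, 0.737, 0.0, -0.0]
ft_force: [0.9, 0.7, -0.1]
grip_width: 0.997
```

Run:
```python
from h import *
print(rel([.48,.06,.30],95),manip.get_obs()['clock'],manip.get_obs()['position'])
```

```text
(array([ 0.  , -0.02, -0.04]), array([-0.0878,  0.0361, -0.0108])) 1.1 [0.43640768 0.14430503 0.289211  ]
```

Call:
{"name": "move_arm", "arguments": {
  "moves": [
    [0,0,0,-0.088,0.036,-0.011,0.085],
    [0,0,0,-0.088,0.036,-0.011,0.085],
    [0,0,0,-0.088,0.036,-0.011,0.085],
    [0,0,0,-0.088,0.036,-0.011,0.085]
  ]
}}

```text
clock: 1.5
position: [0.4796, 0.061, 0.2998]
ee_rot: [0.677, 0.736, -0.0, -0.0]
ft_force: [0.2, 0.7, 0.3]
grip_width: 0.994
```

Run:
```python
from h import *
p=cams.camera_params('wrist');im=cams.camera('wrist')[:,:,::-1];cv2.imwrite('pics/w1.png',im)
import pickle;pickle.dump(p,open('pics/w1.pkl','wb'));o=manip.get_obs();print(o['position'],o['clock'])
```

```text
[0.47922344 0.06230972 0.29967647] 1.55
```

View pics/w1.png

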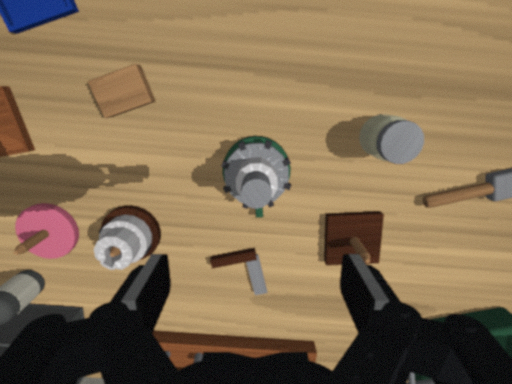

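The wrist view shows the stand with cap at (257,180), the rebate head at (125,240), the pink post at (46,232), the square post at (353,240) and the jar at (397,140). I'll enlarge the stand and rebate head, and compute colour-mask fits.

Run:
```python
from h import *
import pickle
im=cv2.imread('pics/w1.png');p=pickle.load(open('pics/w1.pkl','rb'));t=cams.camera_params('top')
a=im[130:222,215:300];b=im[200:275,85:170]
f=lambda c:cv2.resize(c,(400,int(400*c.shape[0]/c.shape[1])),interpolation=cv2.INTER_CUBIC)
a,b=f(a),f(b);h=max(len(a),len(b));pad=lambda c:cv2.copyMakeBorder(c,0,h-len(c),0,0,0)
cv2.imwrite('pics/w1c.png',np.hstack([pad(a),pad(b)]))
def ctr(img,lo,hi,box):
    x0,y0,x1,y1=box;m=cv2.inRange(cv2.cvtColor(img,cv2.COLOR_BGR2HSV),lo,hi);z=np.zeros_like(m);z[y0:y1,x0:x1]=m[y0:y1,x0:x1]
    cs=cv2.findContours(z,cv2.RETR_EXTERNAL,cv2.CHAIN_APPROX_NONE)[0];return z,sorted(cs,key=cv2.contourArea)[::-1]
# square post base in wrist
z,c=ctr(im,(0,60,0),(20,255,110),(310,200,395,275));print('sq',cv2.minAreaRect(c[0]))
print(plane(p,*cv2.minAreaRect(c[0])[0],.016).round(4))
tp=cv2.imread('pics/top0.png')
# green in stand
z,c=ctr(im,(55,60,20),(95,255,160),(215,130,300,222));pts=np.argwhere(z)[:,::-1]
print('green',len(pts),pts.min(0),pts.max(0), [ (cv2.contourArea(k),k.reshape(-1,2).mean(0)) for k in c[:3]])
z,c=ctr(tp,(55,60,10),(95,255,160),(190,165,245,230));print('greentop',[ (cv2.contourArea(k),k.reshape(-1,2).mean(0),k.reshape(-1,2).min(0),k.reshape(-1,2).max(0)) for k in c[:3]])
# tray in top
z,c=ctr(tp,(0,110,40),(14,255,200),(345,185,405,245));r=cv2.minAreaRect(c[0]);print('tray',r,plane(t,*r[0],.014).round(4))
```

```text
sq ((351.0, 242.5), (63.0, 62.0), 90.0)
[0.6065 0.224  0.016 ]
green 341 [225 137] [289 216] [(219.0, array([255.28873239, 145.01408451])), (34.5, array([258.65217391, 212.30434783])), (0.0, array([288. , 165.5]))]
greentop [(6.0, array([213.08333333, 176.5       ]), array([212, 174], dtype=int32), array([214, 179], dtype=int32)), (0.0, array([219.5, 220. ]), array([219, 220], dtype=int32), array([220, 220], dtype=int32))]
tray ((374.3846130371094, 215.57691955566406), (36.222496032714844, 36.748722076416016), 74.74488067626953) [ 0.4723 -0.316   0.014 ]
```

View pics/w1c.png

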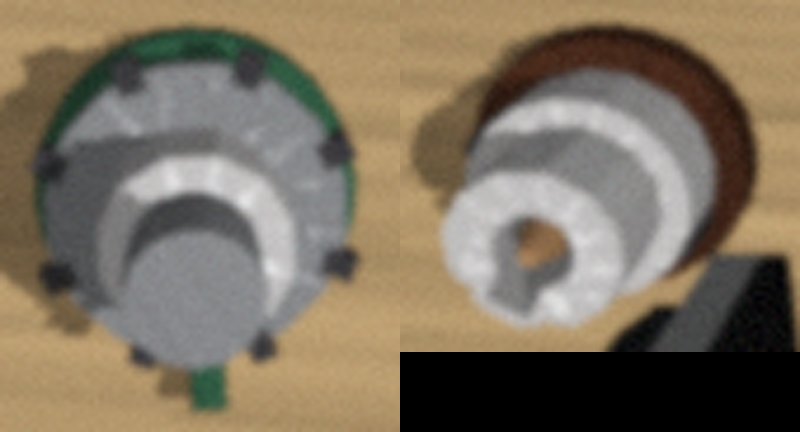

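Run:
```python
from h import *
import pickle
p=pickle.load(open('pics/w1.pkl','rb'));s=400/85
A=lambda x,y,z:plane(p,215+(x+.5)/s-.5,130+(y+.5)/s-.5,z)
B=lambda x,y,z:plane(p,85+(x-400+.5)/s-.5,200+(y+.5)/s-.5,z)
cap=A(196,300,.12);print('cap',cap.round(4),'edges',A(125,295,.12).round(4),A(267,295,.12).round(4))
print('base edges',A(37,190,.018).round(4),A(355,190,.018).round(4),A(196,28,.018).round(4))
for z in (.018,.03): 
    b=A(208,408,z);d=b-cap;print('blk',b.round(4),'rad',np.hypot(*d[:2]),'yaw',np.degrees(np.arctan2(d[1],d[0])))
h=B(532,248,.072);k=B(512,298,.072);d=k-h;print('hub',h.round(4),'key',k,np.hypot(*d[:2]),np.degrees(np.arctan2(d[1],d[0])))
for x,y in [(442,240),(622,255),(510,170),(560,325)]: print(B(x,y,.072).round(4))
# post base edges
for x,y in [(605,26),(755,150),(482,110)]: print('rb',B(x,y,.016).round(4))
print(B(540,243,.072))
```

```text
cap [0.5034 0.0643 0.12  ] edges [0.5036 0.0472 0.12  ] [0.5007 0.0812 0.12  ]
base edges [0.5058 0.0157 0.018 ] [0.4974 0.1132 0.018 ] [0.4525 0.0602 0.018 ]
blk [0.5736 0.0747 0.018 ] rad 0.0709478224044036 yaw 8.409136148463764
blk [0.5686 0.0741 0.03  ] rad 0.06591591008420439 yaw 8.540573430110165
hub [ 0.6226 -0.1256  0.072 ] key [ 0.640142  -0.1326678  0.072    ] 0.018944853430739903 -21.93864758140665
[ 0.6222 -0.1519  0.072 ]
[ 0.6226 -0.0992  0.072 ]
[ 0.5974 -0.1303  0.072 ]
[ 0.6483 -0.1189  0.072 ]
rb [ 0.5733 -0.124   0.016 ]
rb [ 0.6133 -0.0765  0.016 ]
rb [ 0.6065 -0.1657  0.016 ]
[ 0.62068335 -0.12312624  0.072     ]
```

Run:
```python
from h import *
print(rel([.5025,.0645,.16],98.5),rel([.5025,.0645,.089],98.5))
```

```text
(array([-0.04, -0.02, -3.53]), array([1.000e-04, 2.350e-02, 1.397e-01])) (array([-0.04, -0.02, -3.53]), array([1.000e-04, 2.350e-02, 2.107e-01]))
```

Call:
{"name": "move_arm", "arguments": {
  "moves": [
    [0,0,-3.5,0,0.0235,0.05,0.07],
    [0,0,-3.5,0,0.0235,0.1,0.07],
    [0,0,-3.5,0,0.0235,0.14,0.07],
    [0,0,-3.5,0,0.0235,0.175,0.07],
    [0,0,-3.5,0,0.0235,0.2,0.07],
    [0,0,-3.5,0,0.0235,0.21,0.07],
    [0,0,-3.5,0,0.0235,0.21,0.06],
    [0,0,-3.5,0,0.0235,0.21,0.03],
    [0,0,-3.5,0,0.0235,0.21,0.03],
    [0,0,-3.5,0,0.0235,0.21,0.03]
  ],
  "grip_force": 30
}}

```text
clock: 2.55
position: [0.5039, 0.0643, 0.0916]
ee_rot: [0.653, 0.757, 0.001, 0.001]
ft_force: [-1.9, 0.7, 7.5]
grip_width: 0.409
```

Call:
{"name": "move_arm", "arguments": {
  "moves": [
    [0,0,0,0,0,0,0.03],
    [0,0,0,0,0,0,0.03],
    [0,0,0,0,0,0,0.03]
  ]
}}

```text
clock: 2.85
position: [0.504, 0.0643, 0.0916]
ee_rot: [0.653, 0.757, 0.001, 0.0]
ft_force: [-1.8, -0.3, 7.9]
grip_width: 0.411
```

Call:
{"name": "move_arm", "arguments": {
  "moves": [
    [0,0,0,0,0,-0.03,0.03],
    [0,0,0,0,0,-0.07,0.03],
    [0,0,0,-0.05,-0.012,-0.09,0.03],
    [0,0,0,-0.1,-0.024,-0.09,0.03],
    [0,0,0,-0.15,-0.036,-0.09,0.03],
    [0,0,0,-0.2,-0.048,-0.09,0.03],
    [0,0,0,-0.25,-0.06,-0.09,0.03],
    [0,0,0,-0.3,-0.072,-0.09,0.03],
    [0,0,0,-0.345,-0.082,-0.09,0.03],
    [0,0,0,-0.371,-0.088,-0.09,0.03]
  ]
}}

```text
clock: 3.85
position: [0.4695, -0.3195, 0.1809]
ee_rot: [0.654, 0.757, -0.0, 0.001]
ft_force: [0.5, 0.1, -1.6]
grip_width: 0.407
```

Run:
```python
from h import *
o=manip.get_obs();print(o['position'],o['grip_width'],o['ft_force'],rel([.472,-.316,.0176],98.5))
im=cams.camera('side')[:,:,::-1];a=cv2.resize(im[100:340,130:390],None,fx=1.5,fy=1.5)
p=cams.camera_params('wrist');w=cams.camera('wrist')[:,:,::-1];w=cv2.resize(w,(400,300))
a=cv2.resize(a,(400,369));w=cv2.copyMakeBorder(w,0,69,0,0,0)
cv2.imwrite('pics/c2.png',np.hstack([a,w]))
```

```text
[ 0.46949243 -0.31954666  0.18085575] 0.4072374341493043 [ 0.51920781  0.11793502 -1.56776592] (array([ 0.06,  0.07, -0.17]), array([0.0034, 0.0028, 0.1633]))
```

View pics/c2.png

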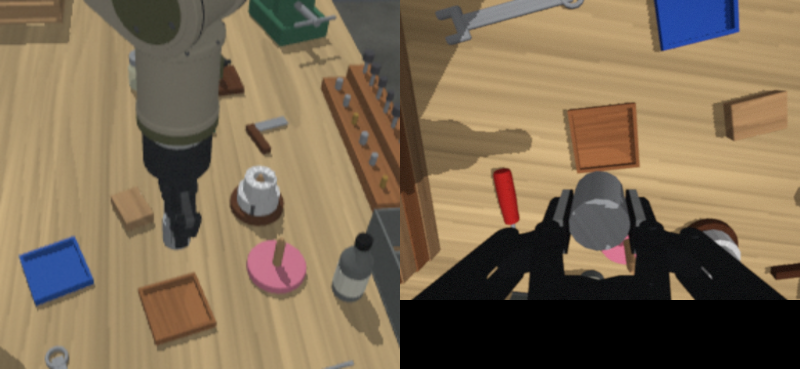

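The cap is held at (600,210) in the wrist half of the picture, and the brown tray below is empty. I lower the cap.

Call:
{"name": "move_arm", "arguments": {
  "moves": [
    [0,0,0,0.003,0.003,0.05,0.03],
    [0,0,0,0.003,0.003,0.1,0.03],
    [0,0,0,0.003,0.003,0.14,0.03],
    [0,0,0,0.003,0.003,0.155,0.03],
    [0,0,0,0.003,0.003,0.16,0.03],
    [0,0,0,0.003,0.003,0.163,0.03],
    [0,0,0,0.003,0.003,0.163,0.03]
  ]
}}

```text
clock: 4.65
position: [0.4741, -0.3131, 0.0186]
ee_rot: [0.653, 0.757, 0.001, 0.001]
ft_force: [0.0, 0.6, -1.2]
grip_width: 0.408
```

Call:
{"name": "move_arm", "arguments": {
  "moves": [
    [0,0,0,0,0,0.002,0.03],
    [0,0,0,0,0,0.003,0.03],
    [0,0,0,0,0,0.003,0.03]
  ]
}}

```text
clock: 4.95
position: [0.4743, -0.3133, 0.0165]
ee_rot: [0.653, 0.757, 0.001, 0.001]
ft_force: [-4.0, 3.4, 17.5]
grip_width: 0.409
```

Call:
{"name": "move_arm", "arguments": {
  "moves": [
    [0,0,0,0,0,0.001,0.045],
    [0,0,0,0,0,0.001,0.06],
    [0,0,0,0,0,0.001,0.06],
    [0,0,0,0,0,0.001,0.06],
    [0,0,0,0,0,-0.03,0.06],
    [0,0,0,0,0,-0.08,0.07],
    [0,0,0,0,0,-0.13,0.08],
    [0,0,0,0,0,-0.17,0.08]
  ]
}}

```text
clock: 5.75
position: [0.473, -0.3131, 0.1868]
ee_rot: [0.653, 0.757, 0.0, 0.001]
ft_force: [1.7, -0.3, 0.0]
grip_width: 0.938
```

Run:
```python
from h import *
o=manip.get_obs();print(o['position'],o['grip_width'],rel([.502,.0645,.19],98.5))
```

```text
[ 0.47301193 -0.31307037  0.18681698] 0.9384941865672155 (array([ 0.08,  0.05, -0.07]), array([ 0.3692,  0.084 , -0.0034]))
```

Call:
{"name": "move_arm", "arguments": {
  "moves": [
    [0,0,0,0.05,0.011,-0.02,0.085],
    [0,0,0,0.1,0.022,-0.04,0.085],
    [0,0,0,0.15,0.033,-0.04,0.085],
    [0,0,0,0.2,0.045,-0.04,0.085],
    [0,0,0,0.25,0.057,-0.04,0.085],
    [0,0,0,0.3,0.068,-0.04,0.085],
    [0,0,0,0.345,0.079,-0.04,0.085],
    [0,0,0,0.369,0.084,-0.04,0.085],
    [0,0,0,0.369,0.084,-0.04,0.085],
    [0,0,0,0.369,0.084,-0.04,0.085]
  ]
}}

```text
clock: 6.75
position: [0.5017, 0.065, 0.2239]
ee_rot: [0.653, 0.758, -0.0, 0.0]
ft_force: [0.7, -0.9, -0.7]
grip_width: 0.994
```

Run:
```python
from h import *
import pickle
o=manip.get_obs();print(o['position'])
p=cams.camera_params('wrist');im=cams.camera('wrist')[:,:,::-1];cv2.imwrite('pics/w3.png',im);pickle.dump(p,open('pics/w3.pkl','wb'))
s=cams.camera('side')[:,:,::-1];cv2.imwrite('pics/s3.png',s)
u,v=map(int,proj(p,[.502,.0645,.05]));print(u,v)
a=cv2.resize(im[v-75:v+75,u-75:u+75],(560,560),interpolation=cv2.INTER_CUBIC)
b=cv2.resize(s[265:335,210:280],(240,240));b=cv2.copyMakeBorder(b,0,320,0,0,0)
cv2.imwrite('pics/c3.png',np.hstack([a,b]))
```

```text
[0.50170731 0.06496823 0.22387492]
254 174
```

View pics/c3.png

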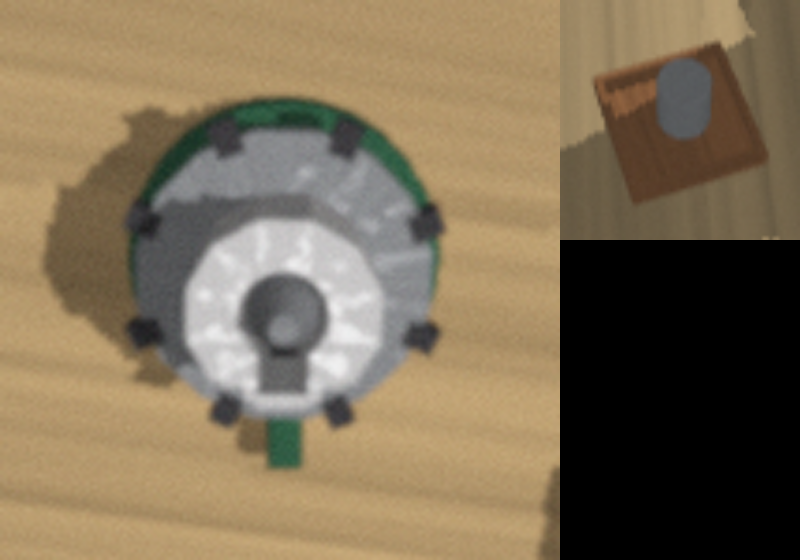

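The cap stands upright in the tray. The keyway and block both lie straight down from the hub in the image (bore at (284,308), block at (285,445) in the crop), so the yaw is right.

Run:
```python
from h import *
import pickle
p=pickle.load(open('pics/w3.pkl','rb'));s=560/150
A=lambda x,y,z:plane(p,254-75+(x+.5)/s-.5,174-75+(y+.5)/s-.5,z)
print('hubL,R',A(183,310,.08).round(4),A(383,310,.08).round(4),'top/bot',A(284,218,.08).round(4),A(283,410,.08).round(4),'bore',A(284,310,.08).round(4))
print('tip',A(285,328,.092).round(4),'blk',A(285,467,.018).round(4),A(285,467,.024).round(4),'kw',A(283,393,.08).round(4))
print('base top',A(285,97,.018).round(4))
for y in (.0645,.065,.066): print(rel([.5025,y,.058],98.5))
```

```text
hubL,R [0.5057 0.0379 0.08  ] [0.4977 0.0904 0.08  ] top/bot [0.4772 0.0607 0.08  ] [0.5298 0.0684 0.08  ] bore [0.5016 0.0644 0.08  ]
tip [0.5029 0.0649 0.092 ] blk [0.574  0.0756 0.018 ] [0.5714 0.0752 0.024 ] kw [0.5249 0.0677 0.08  ]
base top [0.4529 0.0572 0.018 ]
(array([ 0.  ,  0.02, -0.15]), array([0.0012, 0.0008, 0.1661]))
(array([ 0.  ,  0.02, -0.15]), array([0.0017, 0.0009, 0.1661]))
(array([ 0.  ,  0.02, -0.15]), array([0.0026, 0.001 , 0.1661]))
```

Call:
{"name": "move_arm", "arguments": {
  "moves": [
    [0,0,0,0.0015,0.001,0.05,0.085],
    [0,0,0,0.0015,0.001,0.1,0.085],
    [0,0,0,0.0015,0.001,0.14,0.085],
    [0,0,0,0.0015,0.001,0.17,0.085],
    [0,0,0,0.0015,0.001,0.18,0.085],
    [0,0,0,0.0015,0.001,0.18,0.06],
    [0,0,0,0.0015,0.001,0.18,0.045],
    [0,0,0,0.0015,0.001,0.18,0.045],
    [0,0,0,0.0015,0.001,0.18,0.045],
    [0,0,0,0.0015,0.001,0.18,0.045]
  ],
  "grip_force": 50
}}

```text
clock: 7.85
position: [0.5042, 0.0663, 0.0461]
ee_rot: [0.653, 0.757, 0.002, 0.001]
ft_force: [0.1, -2.2, 7.6]
grip_width: 0.6
```

Call:
{"name": "move_arm", "arguments": {
  "moves": [
    [0,0,0,0,0,0,0.045],
    [0,0,0,0,0,-0.005,0.045],
    [0,0,0,0,0,-0.015,0.045],
    [0,0,0,0,0,-0.025,0.045]
  ]
}}

```text
clock: 8.25
position: [0.5025, 0.0663, 0.07]
ee_rot: [0.653, 0.757, 0.0, 0.0]
ft_force: [0.4, -1.5, -4.4]
grip_width: 0.599
```

Call:
{"name": "move_arm", "arguments": {
  "moves": [
    [0,0,0,0,0,-0.04,0.045],
    [0,0,0,0,0,-0.08,0.045],
    [0,0,0,0.04,0.02,-0.1,0.045],
    [0,0,0,0.07,0.05,-0.1,0.045],
    [0,0,0,0.08,0.06,-0.1,0.045]
  ]
}}

```text
clock: 8.75
position: [0.5513, 0.1595, 0.1707]
ee_rot: [0.651, 0.759, 0.002, -0.0]
ft_force: [-0.3, -1.0, -3.2]
grip_width: 0.596
```

Run:
```python
from h import *
import pickle
o=manip.get_obs();print(o['position'],o['ft_force'])
pt=cams.camera_params('top');ps=cams.camera_params('side');p1=pickle.load(open('pics/w1.pkl','rb'))
for n,f,p,box in [('top','top0',pt,(125,135,178,188)),('side','side0',ps,(250,138,295,166)),('w','w1',p1,(310,200,395,275))]:
    im=cv2.imread(f'pics/{f}.png');x0,y0,x1,y1=box
    hsv=cv2.cvtColor(im,cv2.COLOR_BGR2HSV);m=cv2.inRange(hsv,(0,60,0),(20,255,105 if n!='side' else 90))
    z=np.zeros_like(m);z[y0:y1,x0:x1]=m[y0:y1,x0:x1];z=cv2.morphologyEx(z,cv2.MORPH_OPEN,np.ones((3,3)))
    c=max(cv2.findContours(z,0,1)[0],key=cv2.contourArea);r=cv2.minAreaRect(c);print(n,np.round(r[0],1),np.round(r[1],1),r[2],plane(p,*r[0],.014).round(4))
p=cams.camera_params('wrist');im=cams.camera('wrist')[:,:,::-1];cv2.imwrite('pics/w4.png',im);pickle.dump(p,open('pics/w4.pkl','wb'))
```

```text
[0.55126781 0.15946241 0.17069278] [-0.27315733 -0.98450217 -3.24258368]
top [151.7 160.4] [36.6 41.3] 83.6598129272461 [0.6038 0.2232 0.014 ]
side [272.4 153. ] [18.1 28.3] 82.87498474121094 [0.6017 0.2164 0.014 ]
w [352.5 237.5] [51.8 61.5] 86.8201675415039 [0.5985 0.2255 0.014 ]
```

View pics/w4.png

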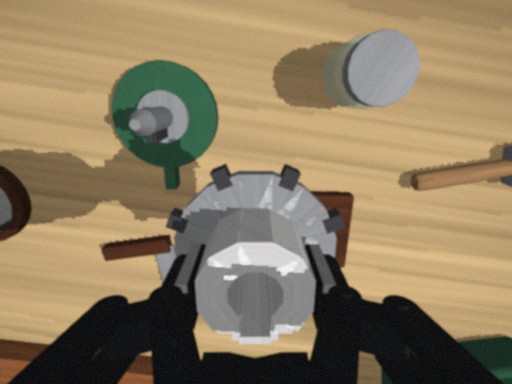

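Run:
```python
from h import *
import pickle
t=cams.camera_params('top');ps=cams.camera_params('side')
f=lambda x,y:((x+.5)/2.6+119.5,(y+.5)/2.6+84.5)
c=[plane(t,*f(x,y),.016) for x,y in [(29,158),(124,147),(132,238),(37,248)]];print(np.round(c,4),np.mean(c,0).round(4))
print('dowel tip',plane(t,*f(62,180),.076).round(4))
# wrist w1 corners
p=pickle.load(open('pics/w1.pkl','rb'));c=[plane(p,x,y,.016) for x,y in [(325,213),(382,211.5),(382.5,261),(325,264)]];print(np.round(c,4),np.mean(c,0).round(4))
X=np.mean(c,0)
print(rel([.6045,.2235,.135],98.5))
```

```text
[[0.6401 0.2748 0.016 ]
 [0.6516 0.1866 0.016 ]
 [0.5646 0.1762 0.016 ]
 [0.5545 0.2635 0.016 ]] [0.6027 0.2253 0.016 ]
dowel tip [0.6044 0.2285 0.076 ]
[[0.5603 0.175  0.016 ]
 [0.5503 0.2611 0.016 ]
 [0.635  0.2809 0.016 ]
 [0.6485 0.1893 0.016 ]] [0.5985 0.2266 0.016 ]
(array([ 0.09, -0.09,  0.26]), array([0.0552, 0.0623, 0.035 ]))
```

Call:
{"name": "move_arm", "arguments": {
  "moves": [
    [0,0,0,0.03,0.03,0,0.045],
    [0,0,0,0.0575,0.06,0.02,0.045],
    [0,0,0,0.0575,0.06,0.045,0.045],
    [0,0,0,0.0575,0.06,0.06,0.045],
    [0,0,0,0.0575,0.06,0.075,0.045],
    [0,0,0,0.0575,0.06,0.09,0.045],
    [0,0,0,0.0575,0.06,0.1,0.045],
    [0,0,0,0.0575,0.06,0.1,0.045]
  ]
}}

```text
clock: 9.6
position: [0.6022, 0.2229, 0.0698]
ee_rot: [0.653, 0.758, 0.003, 0.0]
ft_force: [9.2, 12.0, -12.7]
grip_width: 0.596
```

Call:
{"name": "move_arm", "arguments": {
  "moves": [
    [0,0,0,0.002,0.0015,0,0.045],
    [0,0,0,0.002,0.0015,0,0.045],
    [0,0,0,0.002,0.0015,0,0.045]
  ]
}}

```text
clock: 9.9
position: [0.6024, 0.2231, 0.0699]
ee_rot: [0.653, 0.757, 0.001, -0.0]
ft_force: [2.1, 6.9, -5.4]
grip_width: 0.597
```

Call:
{"name": "move_arm", "arguments": {
  "moves": [
    [0,0,0,0.002,0.0005,0,0.045],
    [0,0,0,0.0025,0.0005,0,0.045],
    [0,0,0,0.0025,0.0005,0.01,0.045],
    [0,0,0,0.0025,0.0005,0.02,0.045],
    [0,0,0,0.0025,0.0005,0.026,0.045],
    [0,0,0,0.0025,0.0005,0.029,0.045],
    [0,0,0,0.0025,0.0005,0.03,0.045]
  ]
}}

```text
clock: 10.6
position: [0.6021, 0.2245, 0.0384]
ee_rot: [0.653, 0.757, -0.0, -0.0]
ft_force: [-0.3, -0.0, -2.8]
grip_width: 0.602
```

Call:
{"name": "move_arm", "arguments": {
  "moves": [
    [0,0,0,0,0,0.0015,0.045],
    [0,0,0,0,0,0.0025,0.045],
    [0,0,0,0,0,0.0025,0.045]
  ]
}}

```text
clock: 10.9
position: [0.6024, 0.2246, 0.0382]
ee_rot: [0.653, 0.757, 0.0, -0.0]
ft_force: [-7.8, -3.1, 10.9]
grip_width: 0.6
```

Call:
{"name": "move_arm", "arguments": {
  "moves": [
    [0,0,0,0,0,0.001,0.06],
    [0,0,0,0,0,0,0.085],
    [0,0,0,0,0,0,0.085],
    [0,0,0,0,0,0,0.085],
    [0,0,0,0,0,-0.02,0.085],
    [0,0,0,0,0,-0.06,0.085],
    [0,0,0,0,0,-0.11,0.085],
    [0,0,0,0,0,-0.16,0.085],
    [0,0,0,0,0,-0.19,0.085]
  ]
}}

```text
clock: 11.8
position: [0.6034, 0.2249, 0.2311]
ee_rot: [0.653, 0.757, 0.002, 0.001]
ft_force: [0.7, 0.3, 0.9]
grip_width: 0.999
```

Run:
```python
from h import *
import pickle
o=manip.get_obs();print(o['position'],rel([.62,-.124,.225],68))
p=cams.camera_params('wrist');im=cams.camera('wrist')[:,:,::-1];cv2.imwrite('pics/w5.png',im);pickle.dump(p,open('pics/w5.pkl','wb'))
```

```text
[0.60343576 0.22485221 0.23109023] (array([ 0.23, -0.16, 30.44]), array([-0.3475, -0.0348,  0.0054]))
```

Call:
{"name": "move_arm", "arguments": {
  "moves": [
    [0,0,5,-0.05,-0.005,0.005,0.085],
    [0,0,10,-0.1,-0.01,0.005,0.085],
    [0,0,16,-0.15,-0.015,0.005,0.085],
    [0,0,22,-0.2,-0.02,0.005,0.085],
    [0,0,27,-0.25,-0.025,0.005,0.085],
    [0,0,30.5,-0.3,-0.03,0.005,0.085],
    [0,0,30.5,-0.34,-0.034,0.005,0.085],
    [0,0,30.5,-0.347,-0.035,0.005,0.085],
    [0,0,30.5,-0.347,-0.035,0.005,0.085],
    [0,0,30.5,-0.347,-0.035,0.005,0.085]
  ]
}}

```text
clock: 12.85
position: [0.619, -0.1219, 0.2211]
ee_rot: [0.829, 0.56, 0.0, -0.0]
ft_force: [0.0, 1.8, -0.0]
grip_width: 0.996
```

Run:
```python
from h import *
import pickle
o=manip.get_obs();print(o['position'])
p=cams.camera_params('wrist');im=cams.camera('wrist')[:,:,::-1];cv2.imwrite('pics/w6.png',im);pickle.dump(p,open('pics/w6.pkl','wb'))
u,v=map(int,proj(p,[.62,-.124,.04]));print(u,v)
a=cv2.resize(im[v-70:v+80,u-75:u+75],(480,480),interpolation=cv2.INTER_CUBIC)
w=cv2.imread('pics/w5.png');b=cv2.copyMakeBorder(cv2.resize(w,(320,240)),0,240,0,0,0)
cv2.imwrite('pics/c6.png',np.hstack([a,b]))
```

```text
[ 0.61902021 -0.1218989   0.22113936]
253 173
```

View pics/c6.png

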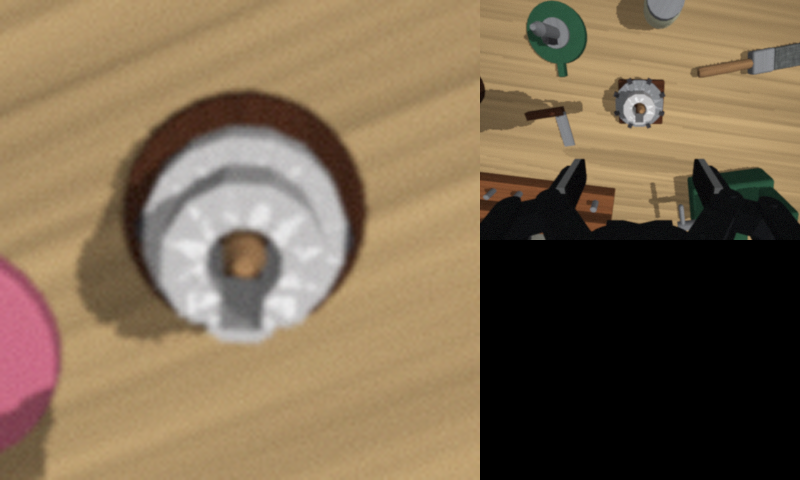

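The groover sits flat on the square post. The rebate keyway points straight down in the image: bore at (245,258), slot end at (242,328).

Run:
```python
from h import *
import pickle
p=pickle.load(open('pics/w6.pkl','rb'));s=480/150
A=lambda x,y,z:plane(p,253-75+(x+.5)/s-.5,173-70+(y+.5)/s-.5,z)
L,Rr,T,B,k=[A(*q,.072) for q in [(161,262),(328,262),(244,181),(242,342),(242,328)]]
print(L.round(4),Rr.round(4),T.round(4),B.round(4)); h=np.array([*(T+B)[:2]/2,.072]);h2=(L+Rr)/2;print(h,h2)
for c in (h,A(245,259,.072)): d=k-c;print(np.degrees(np.arctan2(d[1],d[0])),np.hypot(*d[:2]))
l=A(220,327,.072);r=A(264,327,.072);d=r-l;print('slot end yaw',np.degrees(np.arctan2(d[1],d[0]))-90, np.hypot(*d[:2]))
print('post base', [A(*q,.016).round(4) for q in [(122,208),(366,208),(245,90)]])
c=(h+h2)/2;print(c,rel([c[0],c[1],.038],68))
print('tip',A(243,256,.076))
```

```text
[ 0.6131 -0.1493  0.072 ] [ 0.6327 -0.1002  0.072 ] [ 0.5987 -0.1152  0.072 ] [ 0.6478 -0.1356  0.072 ]
[ 0.62326147 -0.12540405  0.072     ] [ 0.62290168 -0.1247397   0.072     ]
-22.76358124441171 0.021730386293396433
-24.282783124473625 0.023319516837080452
slot end yaw -21.842530899290693 0.014246134792967848
post base [array([ 0.6022, -0.1655,  0.016 ]), array([ 0.6358, -0.0817,  0.016 ]), array([ 0.5793, -0.1072,  0.016 ])]
[ 0.62308157 -0.12507188  0.072     ] (array([-0.04, -0.05,  0.11]), array([-0.0021,  0.0052,  0.1832]))
tip [ 0.61980735 -0.12398391  0.076     ]
```

Call:
{"name": "move_arm", "arguments": {
  "moves": [
    [0,0,0,-0.002,0.005,0.05,0.085],
    [0,0,0,-0.002,0.005,0.1,0.085],
    [0,0,0,-0.002,0.005,0.14,0.085],
    [0,0,0,-0.002,0.005,0.17,0.085],
    [0,0,0,-0.002,0.005,0.181,0.085],
    [0,0,0,-0.002,0.005,0.181,0.06],
    [0,0,0,-0.002,0.005,0.181,0.045],
    [0,0,0,-0.002,0.005,0.181,0.045],
    [0,0,0,-0.002,0.005,0.181,0.045],
    [0,0,0,-0.002,0.005,0.181,0.045]
  ]
}}

```text
clock: 13.9
position: [0.6245, -0.1268, 0.043]
ee_rot: [0.829, 0.559, 0.002, 0.001]
ft_force: [-0.8, 2.8, 7.1]
grip_width: 0.597
```

Call:
{"name": "move_arm", "arguments": {
  "moves": [
    [0,0,0,0,0,0,0.045],
    [0,0,0,0,0,-0.005,0.045],
    [0,0,0,0,0,-0.015,0.045],
    [0,0,0,0,0,-0.025,0.045]
  ]
}}

```text
clock: 14.3
position: [0.6225, -0.1276, 0.0664]
ee_rot: [0.829, 0.559, -0.0, -0.0]
ft_force: [0.2, 0.1, -4.6]
grip_width: 0.599
```

Run:
```python
from h import *
print(rel([.5027,.0647,.16],98.5))
```

```text
(array([-1.000e-02,  1.000e-02, -3.056e+01]), array([ 0.1332, -0.1832, -0.0935]))
```

Call:
{"name": "move_arm", "arguments": {
  "moves": [
    [0,0,0,0,0,-0.04,0.045],
    [0,0,0,0,0,-0.08,0.045],
    [0,0,-6,0.025,-0.034,-0.0935,0.045],
    [0,0,-13,0.05,-0.069,-0.0935,0.045],
    [0,0,-20,0.075,-0.103,-0.0935,0.045],
    [0,0,-27,0.1,-0.138,-0.0935,0.045],
    [0,0,-30.5,0.125,-0.17,-0.0935,0.045],
    [0,0,-30.5,0.133,-0.183,-0.0935,0.045],
    [0,0,-30.5,0.133,-0.183,-0.0935,0.045],
    [0,0,-30.5,0.133,-0.183,-0.0935,0.045]
  ]
}}

```text
clock: 15.3
position: [0.5033, 0.064, 0.1598]
ee_rot: [0.653, 0.757, 0.0, 0.0]
ft_force: [0.4, -0.6, -4.5]
grip_width: 0.595
```

Run:
```python
from h import *
import pickle
o=manip.get_obs();print(o['position'],rel([.5027,.0647,.16],98.5))
p=cams.camera_params('wrist');im=cams.camera('wrist')[:,:,::-1];cv2.imwrite('pics/w7.png',im);pickle.dump(p,open('pics/w7.pkl','wb'))
u,v=map(int,proj(p,o['position']+[0,0,.029]));print(u,v)
cv2.imwrite('pics/c7.png',cv2.resize(im[v-125:v+75,u-100:u+100],(600,600),interpolation=cv2.INTER_CUBIC))
```

```text
[0.50325037 0.06402349 0.15976579] (array([ 0.06, -0.  , -0.07]), array([ 0.0007, -0.0004, -0.0002]))
254 289
```

View pics/c7.png

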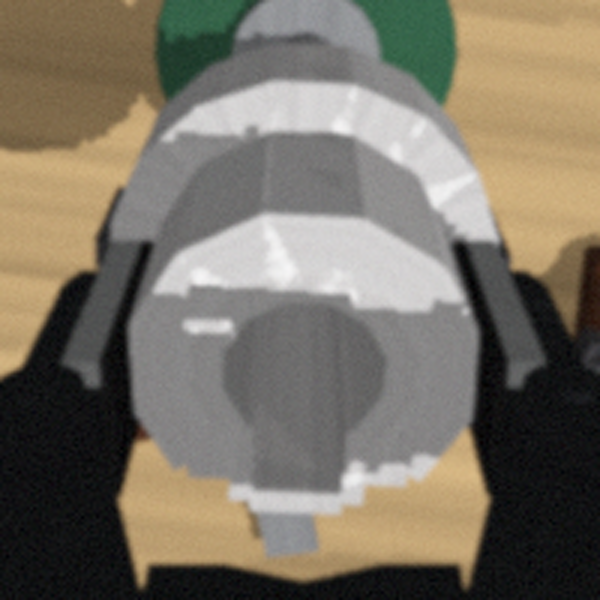

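Run:
```python
from h import *
import pickle
p=pickle.load(open('pics/w7.pkl','rb'));o=manip.get_obs();r=R.from_quat(o['ee_rot']);P=o['position']
for dz in (.026,.029,.032):
    z=P[2]+dz
    A=lambda x,y:r.inv().apply(plane(p,154+(x+.5)/3-.5,164+(y+.5)/3-.5,z)-P)[:2]*1000
    L,Rr,T,B,k1,k2=[A(*q) for q in [(129,350),(479,335),(303,213),(298,505),(254,490),(342,490)]]
    print(dz,L.round(1),Rr.round(1),T.round(1),B.round(1),'bore',A(223,370).round(1),A(387,370).round(1),A(305,298).round(1),'slot',k1.round(1),k2.round(1))
```

```text
0.026 [-25.9  -2.7] [26.9 -5.6] [  0.4 -25.8] [-0.3 26.5] bore [-11.8   0.8] [13.3  0.7] [  0.7 -11.9] slot [-7.4 23.5] [ 6.8 23.5]
0.029 [-25.3  -4.8] [26.2 -7.6] [  0.4 -27.3] [-0.3 23.7] bore [-11.5  -1.4] [12.9 -1.5] [  0.7 -13.7] slot [-7.2 20.8] [ 6.6 20.7]
0.032 [-24.6  -6.9] [25.6 -9.6] [  0.4 -28.8] [-0.3 20.9] bore [-11.2  -3.5] [12.6 -3.6] [  0.7 -15.5] slot [-7. 18.] [ 6.5 18. ]
```

Call:
{"name": "move_arm", "arguments": {
  "moves": [
    [0,0,0,0.0005,0.0005,0.015,0.045],
    [0,0,0,0.0005,0.0005,0.03,0.045],
    [0,0,0,0.0005,0.0005,0.045,0.045],
    [0,0,0,0.0005,0.0005,0.055,0.045],
    [0,0,0,0.0005,0.0005,0.06,0.045],
    [0,0,0,0.0005,0.0005,0.06,0.045]
  ]
}}

```text
clock: 15.95
position: [0.5033, 0.0645, 0.0987]
ee_rot: [0.653, 0.757, -0.0, -0.0]
ft_force: [-0.1, -0.7, -3.9]
grip_width: 0.602
```

Force is only the head's weight, so it is on freely. I continue down over the key.

Call:
{"name": "move_arm", "arguments": {
  "moves": [
    [0,0,0,0,0,0.008,0.045],
    [0,0,0,0,0,0.016,0.045],
    [0,0,0,0,0,0.026,0.045],
    [0,0,0,0,0,0.036,0.045],
    [0,0,0,0,0,0.042,0.045],
    [0,0,0,0,0,0.045,0.045],
    [0,0,0,0,0,0.045,0.045]
  ]
}}

```text
clock: 16.65
position: [0.5032, 0.0651, 0.0536]
ee_rot: [0.653, 0.757, -0.0, -0.0]
ft_force: [-0.1, -0.2, -3.1]
grip_width: 0.599
```

Call:
{"name": "move_arm", "arguments": {
  "moves": [
    [0,0,0,0,0,0.0015,0.045],
    [0,0,0,0,0,0.003,0.045],
    [0,0,0,0,0,0.0035,0.045],
    [0,0,0,0,0,0.0035,0.045]
  ]
}}

```text
clock: 17.05
position: [0.5037, 0.0652, 0.051]
ee_rot: [0.653, 0.757, 0.0, 0.0]
ft_force: [-1.4, -0.1, 2.7]
grip_width: 0.6
```

Call:
{"name": "move_arm", "arguments": {
  "moves": [
    [0,0,0,0,0,0,0.06],
    [0,0,0,0,0,0,0.085],
    [0,0,0,0,0,0,0.085],
    [0,0,0,0,0,0,0.085],
    [0,0,0,0,0,-0.03,0.085],
    [0,0,0,0,0,-0.08,0.085],
    [0,0,0,0.03,0.025,-0.12,0.085],
    [0,0,0,0.07,0.055,-0.13,0.085],
    [0,0,0,0.11,0.09,-0.13,0.085],
    [0,0,0,0.143,0.121,-0.13,0.085]
  ]
}}

```text
clock: 18.05
position: [0.6007, 0.2233, 0.1816]
ee_rot: [0.653, 0.758, 0.001, 0.0]
ft_force: [0.4, -0.3, 0.7]
grip_width: 0.996
```

Call:
{"name": "move_arm", "arguments": {
  "moves": [
    [0,0,0,0,0,0,0.085],
    [0,0,0,0,0,0,0.085]
  ]
}}

```text
clock: 18.25
position: [0.5996, 0.2217, 0.1794]
ee_rot: [0.652, 0.758, -0.001, -0.0]
ft_force: [0.4, 0.1, 0.7]
grip_width: 0.995
```

Run:
```python
from h import *
import pickle
o=manip.get_obs();print(o['position'],rel([.6024,.2246,.038],98.5))
p=cams.camera_params('wrist');im=cams.camera('wrist')[:,:,::-1];cv2.imwrite('pics/w8.png',im);pickle.dump(p,open('pics/w8.pkl','wb'))
```

```text
[0.59955903 0.22165178 0.1793586 ] (array([-0.08,  0.07,  0.05]), array([0.0027, 0.0035, 0.1414]))
```

View pics/w8.png

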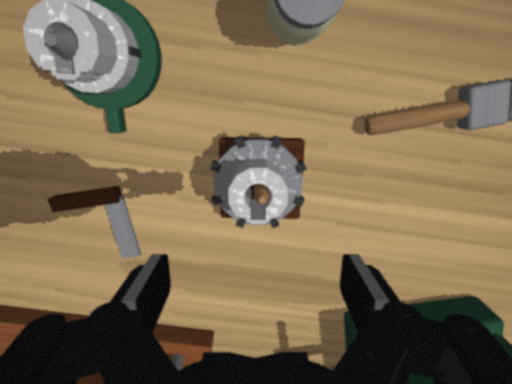

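The rebate head is seated on the stand with the arbor tip showing at (62,40). The groover is on the square post with its hub at (258,195).

Run:
```python
from h import *
import pickle
p=pickle.load(open('pics/w8.pkl','rb'));c=[plane(p,*q,.072) for q in [(229,195),(288,195),(259,167),(258,224)]];print(np.round(c,4));m=np.mean(c,0)
print(m,rel([m[0],m[1],.036],98.5))
# stand check: block / base vs arbor tip
print(plane(p,62,40,.092),plane(p,116,131,.02))
```

```text
[[0.6044 0.1991 0.072 ]
 [0.5966 0.2503 0.072 ]
 [0.5756 0.2212 0.072 ]
 [0.628  0.2285 0.072 ]]
[0.601116   0.22476597 0.072     ] (array([-0.04,  0.06, -0.07]), array([0.0045, 0.0023, 0.144 ]))
[0.50289369 0.07225266 0.092     ] [0.5729523  0.07805037 0.02      ]
```

Call:
{"name": "move_arm", "arguments": {
  "moves": [
    [0,0,0,0.004,0.003,0.05,0.085],
    [0,0,0,0.004,0.003,0.1,0.085],
    [0,0,0,0.004,0.003,0.13,0.085],
    [0,0,0,0.004,0.003,0.142,0.085],
    [0,0,0,0.004,0.003,0.143,0.085],
    [0,0,0,0.004,0.003,0.143,0.06],
    [0,0,0,0.004,0.003,0.143,0.045],
    [0,0,0,0.004,0.003,0.143,0.045],
    [0,0,0,0.004,0.003,0.143,0.045],
    [0,0,0,0.004,0.003,0.143,0.045]
  ]
}}

```text
clock: 19.3
position: [0.6035, 0.2257, 0.04]
ee_rot: [0.653, 0.757, 0.002, 0.001]
ft_force: [0.5, -1.1, 6.6]
grip_width: 0.599
```

Call:
{"name": "move_arm", "arguments": {
  "moves": [
    [0,0,0,0,0,0,0.045],
    [0,0,0,0,0,-0.005,0.045],
    [0,0,0,0,0,-0.015,0.045],
    [0,0,0,0,0,-0.04,0.045],
    [0,0,0,0,0,-0.08,0.045],
    [0,0,0,0,0,-0.12,0.045],
    [0,0,0,0,0,-0.14,0.045],
    [0,0,0,0,0,-0.14,0.045]
  ]
}}

```text
clock: 20.1
position: [0.6038, 0.2258, 0.182]
ee_rot: [0.653, 0.757, 0.003, 0.001]
ft_force: [-0.3, -0.2, -3.9]
grip_width: 0.593
```

Run:
```python
from h import *
o=manip.get_obs();print(o['position'],rel([.6195,-.1237,.17],98.5),o['grip_width'],o['ft_force'])
```

```text
[0.60375585 0.22583096 0.1820299 ] (array([ 0.36, -0.13, -0.05]), array([-0.3481, -0.0359,  0.011 ])) 0.5927796602277882 [-0.27245187 -0.2261049  -3.89721246]
```

Call:
{"name": "move_arm", "arguments": {
  "moves": [
    [0,0,0,-0.05,-0.005,0.005,0.045],
    [0,0,0,-0.1,-0.01,0.01,0.045],
    [0,0,0,-0.15,-0.015,0.01,0.045],
    [0,0,0,-0.2,-0.02,0.01,0.045],
    [0,0,0,-0.25,-0.025,0.01,0.045],
    [0,0,0,-0.3,-0.03,0.01,0.045],
    [0,0,0,-0.34,-0.034,0.01,0.045],
    [0,0,0,-0.348,-0.034,0.01,0.045],
    [0,0,0,-0.348,-0.034,0.01,0.045],
    [0,0,0,-0.348,-0.034,0.01,0.045]
  ]
}}

```text
clock: 21.1
position: [0.6194, -0.1221, 0.1665]
ee_rot: [0.653, 0.758, 0.0, -0.001]
ft_force: [0.0, 1.5, -4.0]
grip_width: 0.6
```

Run:
```python
from h import *
o=manip.get_obs();print(o['position'],rel([.6215,-.1234,.04],98.5),o['grip_width'],o['ft_force'])
```

```text
[ 0.61937186 -0.12208072  0.16652808] (array([-0.07, -0.08,  0.04]), array([-0.0018,  0.0021,  0.1265])) 0.5997868392487952 [ 0.01378585  1.54139227 -4.01102504]
```

Call:
{"name": "move_arm", "arguments": {
  "moves": [
    [0,0,0,-0.0015,0.002,0.03,0.045],
    [0,0,0,-0.0015,0.002,0.055,0.045],
    [0,0,0,-0.0015,0.002,0.07,0.045],
    [0,0,0,-0.0015,0.002,0.08,0.045],
    [0,0,0,-0.0015,0.002,0.09,0.045],
    [0,0,0,-0.0015,0.002,0.09,0.045]
  ]
}}

```text
clock: 21.7
position: [0.6215, -0.1245, 0.0767]
ee_rot: [0.653, 0.757, -0.0, -0.001]
ft_force: [-0.6, 0.2, -3.9]
grip_width: 0.603
```

Call:
{"name": "move_arm", "arguments": {
  "moves": [
    [0,0,0,0,0,0.01,0.045],
    [0,0,0,0,0,0.02,0.045],
    [0,0,0,0,0,0.03,0.045],
    [0,0,0,0,0,0.036,0.045],
    [0,0,0,0,0,0.0385,0.045],
    [0,0,0,0,0,0.0385,0.045],
    [0,0,0,0,0,0.0385,0.045]
  ]
}}

```text
clock: 22.4
position: [0.6214, -0.1249, 0.04]
ee_rot: [0.653, 0.757, 0.0, -0.001]
ft_force: [-10.1, 2.8, 12.2]
grip_width: 0.6
```

Call:
{"name": "move_arm", "arguments": {
  "moves": [
    [0,0,0,0,0,0,0.06],
    [0,0,0,0,0,0,0.085],
    [0,0,0,0,0,0,0.085],
    [0,0,0,0,0,0,0.085],
    [0,0,0,0,0,-0.03,0.085],
    [0,0,0,0,0,-0.08,0.085],
    [0,0,0,-0.03,-0.032,-0.12,0.085],
    [0,0,0,-0.06,-0.065,-0.15,0.085],
    [0,0,0,-0.095,-0.1,-0.15,0.085],
    [0,0,0,-0.13,-0.135,-0.15,0.085]
  ]
}}

```text
clock: 23.4
position: [0.513, -0.2669, 0.1905]
ee_rot: [0.653, 0.758, 0.001, 0.001]
ft_force: [1.0, -1.1, -0.9]
grip_width: 0.998
```

Run:
```python
from h import *
o=manip.get_obs();print(o['position'],rel([.474,-.313,.18],98.5),o['grip_width'],o['ft_force'])
```

```text
[ 0.51300675 -0.26685273  0.19048413] (array([0.17, 0.06, 0.01]), array([-0.0399, -0.0454,  0.0104])) 0.9976586724586584 [ 0.95972099 -1.09733688 -0.91950882]
```

Call:
{"name": "move_arm", "arguments": {
  "moves": [
    [0,0,0,-0.04,-0.045,0.01,0.085],
    [0,0,0,-0.04,-0.045,0.01,0.085],
    [0,0,0,-0.04,-0.045,0.01,0.085]
  ]
}}

```text
clock: 23.7
position: [0.473, -0.3135, 0.1787]
ee_rot: [0.655, 0.756, -0.0, -0.0]
ft_force: [0.4, 0.4, 0.2]
grip_width: 0.997
```

Run:
```python
from h import *
import pickle
p=cams.camera_params('wrist');im=cams.camera('wrist')[:,:,::-1];cv2.imwrite('pics/w9.png',im);pickle.dump(p,open('pics/w9.pkl','wb'))
s=cams.camera('side')[:,:,::-1];a=cv2.resize(im[90:290,155:355],(480,480),interpolation=cv2.INTER_CUBIC)
b=cv2.resize(s[140:260,220:340],(320,320),interpolation=cv2.INTER_CUBIC);cv2.imwrite('pics/c9.png',np.hstack([a,cv2.copyMakeBorder(b,0,160,0,0,0)]))
print(manip.get_obs()['position'],proj(p,[.474,-.313,.045]))
```

```text
[ 0.4758013  -0.31048909  0.17877352] (np.float64(255.5572335165262), np.float64(185.76321055189516))
```

View pics/c9.png

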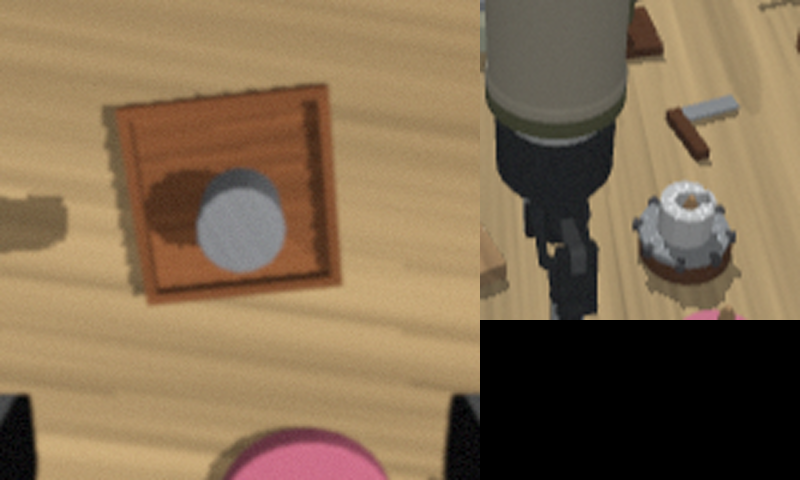

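The groover is flat on the round post. The cap stands upright in the tray, its top at (241,228) in the crop, within 1 px of prediction. I regrasp it.

Call:
{"name": "move_arm", "arguments": {
  "moves": [
    [0,0,0,0,0,0.05,0.07],
    [0,0,0,0,0,0.1,0.07],
    [0,0,0,0,0,0.13,0.07],
    [0,0,0,0,0,0.155,0.07],
    [0,0,0,0,0,0.163,0.07],
    [0,0,0,0,0,0.163,0.05],
    [0,0,0,0,0,0.163,0.03],
    [0,0,0,0,0,0.163,0.03],
    [0,0,0,0,0,0.163,0.03],
    [0,0,0,0,0,0.163,0.03]
  ],
  "grip_force": 30
}}

```text
clock: 24.8
position: [0.4761, -0.3119, 0.0173]
ee_rot: [0.653, 0.757, 0.001, 0.001]
ft_force: [1.2, 2.2, 5.9]
grip_width: 0.409
```

Call:
{"name": "move_arm", "arguments": {
  "moves": [
    [0,0,0,0,0,0,0.03],
    [0,0,0,0,0,0,0.03],
    [0,0,0,0,0,-0.02,0.03],
    [0,0,0,0,0,-0.06,0.03],
    [0,0,0,0,0,-0.11,0.03],
    [0,0,0,0,0,-0.15,0.03],
    [0,0,0,0.04,0.01,-0.165,0.03]
  ]
}}

```text
clock: 25.5
position: [0.4785, -0.2763, 0.1858]
ee_rot: [0.656, 0.755, 0.0, 0.004]
ft_force: [0.7, 0.6, -2.0]
grip_width: 0.408
```

Run:
```python
from h import *
o=manip.get_obs();print(o['position'],rel([.5027,.0647,.17],98.5),o['grip_width'],o['ft_force'])
```

```text
[ 0.47847249 -0.27632279  0.18583497] (array([ 0.3 ,  0.32, -0.52]), array([0.3344, 0.0713, 0.0144])) 0.4077490886462445 [ 0.6696122   0.6115682  -1.96616786]
```

Call:
{"name": "move_arm", "arguments": {
  "moves": [
    [0,0,0,0.05,0.011,0,0.03],
    [0,0,0,0.1,0.022,0,0.03],
    [0,0,0,0.15,0.033,0,0.03],
    [0,0,0,0.2,0.044,0,0.03],
    [0,0,0,0.25,0.055,0.005,0.03],
    [0,0,0,0.3,0.066,0.015,0.03],
    [0,0,0,0.334,0.072,0.025,0.03],
    [0,0,0,0.334,0.072,0.025,0.03],
    [0,0,0,0.334,0.072,0.025,0.03]
  ]
}}

```text
clock: 26.4
position: [0.5006, 0.0708, 0.1559]
ee_rot: [0.652, 0.758, -0.0, 0.0]
ft_force: [1.0, 0.2, -0.7]
grip_width: 0.407
```

Run:
```python
from h import *
import pickle
o=manip.get_obs();P=o['position'];r=R.from_quat(o['ee_rot']);print(P,rel([.5027,.0647,.17],98.5),o['ft_force'])
p=cams.camera_params('wrist');im=cams.camera('wrist')[:,:,::-1];cv2.imwrite('pics/w10.png',im)
u,v=map(int,proj(p,P+[0,0,.028]));print(u,v)
cv2.imwrite('pics/c10.png',cv2.resize(im[v-160:v+40,u-100:u+100],(600,600),interpolation=cv2.INTER_CUBIC))
pickle.dump((p,P,o['ee_rot'],u,v),open('pics/w10.pkl','wb'))
```

```text
[0.50059582 0.07084675 0.15585847] (array([-0.01,  0.02,  0.07]), array([-0.0064,  0.0012, -0.0141])) [ 1.02067399  0.16942532 -0.70645095]
254 288
```

View pics/c10.png

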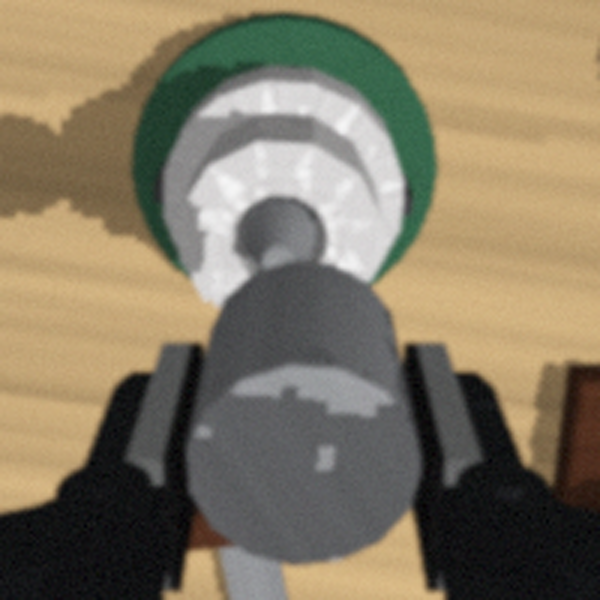

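Run:
```python
from h import *
import pickle
p,P,q,u,v=pickle.load(open('pics/w10.pkl','rb'));r=R.from_quat(q)
A=lambda x,y,z:plane(p,u-100+(x+.5)/3-.5,v-160+(y+.5)/3-.5,z)
for dz in (.025,.028,.031):
    z=P[2]+dz;c=[r.inv().apply(A(*k,z)-P)[:2]*1000 for k in [(187,455),(421,455),(304,365),(304,562)]];print(dz,np.round(c,1),np.mean(c,0).round(1))
print('base',A(133,165,.018).round(4),A(437,165,.018).round(4),A(285,14,.018).round(4))
print('hub',A(190,215,.08).round(4),A(376,215,.08).round(4),A(285,140,.08).round(4))
```

```text
0.025 [[-17.8  -2.6]
 [ 17.8  -2.7]
 [ -0.  -18.1]
 [  0.   17.2]] [-0.  -1.6]
0.028 [[-17.4  -4.7]
 [ 17.4  -4.8]
 [ -0.  -19.8]
 [  0.   14.7]] [-0.  -3.7]
0.031 [[-16.9  -6.8]
 [ 16.9  -6.8]
 [ -0.  -21.4]
 [  0.   12.1]] [-0.  -5.7]
base [0.5081 0.0158 0.018 ] [0.4932 0.1131 0.018 ] [0.453  0.0575 0.018 ]
hub [0.4994 0.0409 0.08  ] [0.4922 0.0882 0.08  ] [0.476  0.0622 0.08  ]
```

Call:
{"name": "move_arm", "arguments": {
  "moves": [
    [0,0,0,-0.0063,0.0037,0.01,0.03],
    [0,0,0,-0.0063,0.0037,0.025,0.03],
    [0,0,0,-0.0063,0.0037,0.04,0.03],
    [0,0,0,-0.0063,0.0037,0.05,0.03],
    [0,0,0,-0.0063,0.0037,0.058,0.03],
    [0,0,0,-0.0063,0.0037,0.061,0.03],
    [0,0,0,-0.0063,0.0037,0.061,0.03]
  ]
}}

```text
clock: 27.15
position: [0.5055, 0.0644, 0.0947]
ee_rot: [0.653, 0.757, -0.0, -0.0]
ft_force: [-0.3, 0.5, -0.2]
grip_width: 0.409
```

Call:
{"name": "move_arm", "arguments": {
  "moves": [
    [0,0,0,0,0,0.0015,0.03],
    [0,0,0,0,0,0.003,0.03],
    [0,0,0,0,0,0.003,0.03]
  ]
}}

```text
clock: 27.45
position: [0.5059, 0.0648, 0.0923]
ee_rot: [0.653, 0.757, 0.001, 0.0]
ft_force: [-0.5, 1.2, 1.9]
grip_width: 0.411
```

Contact came at TCP z 0.092, which is the expected seat height for the cap. I release it and retreat.

Call:
{"name": "move_arm", "arguments": {
  "moves": [
    [0,0,0,0,0,0.0005,0.045],
    [0,0,0,0,0,0.0005,0.065],
    [0,0,0,0,0,0.0005,0.075],
    [0,0,0,0,0,0.0005,0.075],
    [0,0,0,0,0,-0.04,0.08],
    [0,0,0,0,0,-0.09,0.085],
    [0,0,0,0,-0.02,-0.14,0.085],
    [0,0,0,0,-0.04,-0.18,0.085],
    [0,0,0,0,-0.06,-0.2,0.085],
    [0,0,0,0,-0.06,-0.2,0.085]
  ]
}}

```text
clock: 28.45
position: [0.446, 0.0558, 0.2953]
ee_rot: [0.653, 0.757, 0.003, 0.001]
ft_force: [0.4, -0.1, -0.7]
grip_width: 0.993
```

Run:
```python
from h import *
o=manip.get_obs();P=o['position'];print(P,o['clock'])
p=cams.camera_params('wrist');im=cams.camera('wrist')[:,:,::-1]
print('cap top expected px',proj(p,[.503,.0647,.12]))
s=cams.camera('side')[:,:,::-1]
a=cv2.resize(im,(512,384));b=cv2.resize(s[130:250,215:335],(288,288),interpolation=cv2.INTER_CUBIC)
cv2.imwrite('pics/c11.png',np.hstack([a,cv2.copyMakeBorder(b,0,96,0,0,0)]))
```

```text
[0.44600382 0.05578428 0.29534825] 28.45
cap top expected px (np.float64(255.1516892594608), np.float64(221.34455931025906))
```

View pics/c11.png

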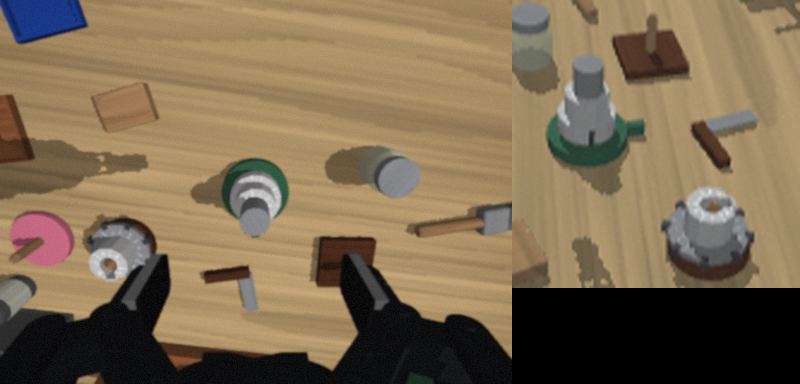

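The cap top sits at (256,221), against an expected (255,221). The rebate head is under it on the stand, the groover is on the round post, the square post is empty, and the jar and oil bottle are upright. I hand it in.

```bash
python3 -c "
from workcell import manip
print(manip.hand_in())"
```

```text
the job is handed in; nothing more can be done
None
```

The swap is done and handed in at about 28.5 s. I moved the cap to the tray, parked the groover on the square post, seated the rebate head on the keyed arbor, put the groover on the round post and set the cap back on the arbor.

- **Final pictures:** the cap's top was within 1 px of where a fully seated cap should appear. The groover lay flat on the round post, the square post was empty, and the jar and oil bottle were untouched. The gripper was open and well clear.
- **Seating heights:** I felt contact where expected for the rebate head (TCP about 0.051 m), the groover (0.040 m) and the cap (0.092 m).
- **Disagreements:**
  - The groover pressed sideways on the square post's dowel at first (about 15 N) until I shifted it about 4 mm.
  - One rough reading of the arbor tip, taken near the picture's edge, was about 7 mm off. I ignored it because the closer views agreed with each other.

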